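Nest the handled porcelain dishes

ROBOT

A 7-joint arm with a two-finger parallel gripper is mounted at the origin on the work surface. World frame = base frame: x ahead of the robot, y to its left, z up, the work surface at z = 0. Lengths are in m, angles in rad, forces in N, time in s.
With the tool pointing down it reaches from about 0.425 to 0.925 m from the base axis. Payload 6.8 kg.
Tool frame: the origin (TCP) lies midway between the tips of the shut fingers; the grasp point (between the pads) lies 19 mm behind it; z points along the fingers, y is the line along which they close (so a half turn about z gives the same grasp; the last joint's range is limited). The gripper opens to 85 mm and grips with 20 to 120 N. Pads are 22 mm wide; open, the fingers measure 114 mm over their backs; the gripper's body (76 mm by 85 mm) begins 54 mm behind the grasp point. The pads swing forward as they close: fully open they stand 13 mm farther back than shut.
Start: joints at [1.002, 0.477, 0.022, 1.555, -0.011, 1.109, -0.083], TCP at [0.3, -0.605, 0.231] pointing down, gripper open.
Joint ranges: [-2.96, 2.96], [-0.34, 2.1], [-1.41, 1.46], [0.24, 2.44], [-1.37, 4.51], [0.17, 1.92], [-2.96, 2.96]. Speed limits (rad/s): [2.39, 2.39, 3.14, 3.14, 3.14, 3.14, 3.14].

INTERFACE

Orientations are given as a unit quaternion [w, x, y, z].
In Python, from station import readout, imaging, hand_in gives the robot as it stands.
- The arm moves only by the tool drive_tool, never from a script. Its argument "series" is a list of rows, each a list of 5 numbers: the shift along the tool's x, y, z in cm, then the turn about the tool's z in degrees, then the closure, from -1 (fully open) to 1 (shut). A call has 1 to 8 rows; each row shifts and turns the commanded pose from where the row before left it, along the tool's axes as they then stand; what a row does not reach is not made up. A row lasts 1/10 s, in which the tool goes at most 50 mm and 8.59 degrees, less where a joint would pass 70% of its speed; a pose out of reach is approached as far as the arm can. A call with a gripper value outside its range is refused whole. The fingers move at their own pace and stop on an object; "squeeze" is the grip in N (left out, the last holds). Time passes only in rows, so rows that do not move let the fingers close. It gives the time, the measured TCP pose, the force, the opening and the grip force at its end, in the units of the state.
- readout.get_obs(): the state, without advancing time (a new reading comes with each control period).
- imaging.read_camera(name): name is "scene" or "side" or "wrist"; returns the picture (480x640x3 uint8, red, green, blue); there is no depth.
- imaging.camera_model(name): a dict with "vfov" (degrees; the focal length in pixels is half the picture's height over the tangent of half this angle, whatever the lens; pixels are square), "cx", "cy" (the principal point, pixels), "xyz" and "orientation" of the camera in the world. Camera axes: x right, y down, z forward; pixel columns grow to the right and rows downward; lengths in m; the calibration is good to about 2 mm. A picture is of the moment at which its call begins: read the wrist's pose just before it. camera_model takes no time and is no camera call; for the wrist camera it gives the pose at the moment of the call.
- hand_in(): hands the job in; it is judged then, once.
Trained networks look in the newest picture that a camera, given by its name, has taken for a name from the list of things; names that differ only in an ending like _2 or _b are one class to them, and where a whole thing is asked for, a point or a joint stands for the part that bears it (a point fixed in the world has none). Each returns a list of dicts, best first, with "conf" (0 to 1); they miss things now and then, are a little off and sometimes report something else, mostly with a low value. They report only what shows in the picture. A call takes as long as a camera call. They do not tell look-alikes from the thing itself.
- imaging.cut_out(thing, camera): "mask" (480x640 bool, what is visible of it) and "centre" ([column, row] in pixels, amid what is visible of it).
The state is a dict: "t": time; "q": joint angles; "joint_vel": joint speeds; "joint_torque": joint torques, N m; "eef_pos": TCP position; "tool_rot": TCP orientation; "contact_force": force on the tool from outside, world axes, zero at the start; "torque": the same for the moment, N m; "gripper_width": opening from 0.0 (shut) to 1.0 (fully open); "grasp_force": force on a finger pad.
Only numpy, scipy, OpenCV 4.12 (cv2) and the standard library are available. Lean on these libraries where they do the work, as an engineer would, in place of code of your own. Each camera call takes 0.05 s, during which the arm holds its last target. There are 200 camera calls.

TASK

The rinsed dishes are to be put away as one nested set. Leave the large dish standing in its steel tray, set the medium dish inside it and the small dish inside the medium one, each upright and fully home on the floor of the dish below, with the three handles fanned well apart so that none lies on or close beside another and each can be taken hold of. They are porcelain: set them down gently, do not drop or tip them, and leave the other things on the bench where they are.

Things in the scene. Friction and masses are not known exactly. Their poses are not given: they have to be found in the camera images.
- large_center (a point): Large white porcelain casserole: round bowl with one straight handle, like a small saucepan, 0.42 kg. Outside diameter 156 mm at the rim, 82 mm at the foot; 56 mm high, wall 4 mm, floor 5 mm thick, inner floor 80 mm across. Point: on the bowl's axis, 28 mm above its underside; z up out of the bowl, x along the handle. Stands loose on the tray floor.
- large_grip (a point): Point on the centre line of the large handle, 140 mm from the bowl's axis, 73 mm above its underside. All three handles are round bars 12 mm thick: each leaves the wall 8 mm below the rim, rises to 10 mm above the rim within 9 mm of it, then runs straight out, rising 7 degrees, to its end. Axes as large_center.
- large_tip (a point): Outer end of the large dish's handle (centre of its rounded end), 158 mm from the bowl's axis and 75 mm above its underside.
- medium_center (a point): Medium dish of the same pattern, 0.2 kg, loose on the bench. Diameter 110 mm at the rim, 68 at the foot; 52 mm high, inner floor 64 mm across. Point: on its axis, 26 mm above its underside; axes as large. Fully home in the large dish it is 3 mm above large_center, with 6 mm of play sideways; its handle clears the large rim by 5 mm, but over the large handle it would be held up 8 mm.
- medium_grip (a point): Point on the centre line of the medium dish's handle where it can be pinched from above, 112 mm from the bowl's axis and 68 mm above the dish's underside. Same axes as medium_center.
- medium_tip (a point): Outer end of the medium dish's handle, 130 mm from the bowl's axis and 70 mm above the dish's underside.
- small_center (a point): Small dish of the same pattern, 0.1 kg, loose on the bench. Diameter 67 mm at the rim, 52 at the foot; 48 mm high. Point: on its axis, 24 mm above its underside; axes as large. Fully home in the medium dish it is 3 mm above medium_center, with 6 mm of play sideways; its handle must not lie over either of the others.
- small_grip (a point): Point on the centre line of the small dish's handle where it can be pinched from above, 95.5 mm from the bowl's axis and 65 mm above the dish's underside. Same axes as small_center.
- small_tip (a point): Outer end of the small dish's handle, 113.5 mm from the bowl's axis and 67 mm above the dish's underside.
- tray: Shallow stainless-steel tray fixed on the bench, 230 x 200 mm, 18 mm high, walls and floor 3 mm thick; origin under its centre, x along its long side. The large dish stands in it, its handle reaching out over the rim.
- wash_bottle: White plastic wash bottle with a bent nozzle, 64 mm across, 190 mm high; origin under its centre. A bystander, loose.
- sample_jar: Glass sample jar with a black cap, 64 mm across, 85 mm high; origin under its centre. A bystander, loose.
- petri: Covered glass Petri dish, 96 mm across, 17 mm high, beyond the dishes; origin under its centre. A bystander, loose.
- slide_box: Flat plastic box for microscope slides, 96 x 146 mm, 34 mm high, beyond the dishes; origin under its centre. A bystander, loose.
There are look-alikes about, which are no part of the job. What is shaped like the part that bears medium_center but blue is not meant.

How it is judged:
By the outcome, as a careful person would: the job done as asked, in the order asked, and still so for the second after the job is handed in, with the robot touching nothing.
It also fails if it takes over 64 s, if anything falls off the work surface, if the arm or the gripper's body presses on something with over 40 N, if the wrist force passes 120 N, or if a joint passes its speed limit or range.

## Working session

There is one attempt and no reset: what is moved stays moved. The work goes in short steps, Python scripts to look and compute and a tool call to move; the robot and the scene stay as the last step left them, time stands still between calls to the robot, and variables do not carry over. Pictures are saved under pics/ and viewed, at most 10 in all, crops included, and the job is handed in when it is done.

Besides the shell and the picture viewer there is one more tool, called after "Call:" as name(argument=value, ...), one argument or row to a line, values as JSON. drive_tool: Moves the arm, as the interface text tells. Its arguments: {"type":"object","properties":{"series":{"type":"array"},"squeeze":{"type":"number"}},"required":["series"]}

```bash
mkdir -p pics; ls; cat > h.py <<'E'
import numpy as np, cv2
from station import readout, imaging, hand_in
from scipy.spatial.transform import Rotation as R
def rot(q): return R.from_quat([q[1],q[2],q[3],q[0]]).as_matrix()
def cam(n):
    m=imaging.camera_model(n); f=240/np.tan(np.radians(m['vfov'])/2)
    return m,f,rot(m['orientation']),np.array(m['xyz'])
def at_z(n,uv,z):
    m,f,r,p=cam(n); d=r@np.array([(uv[0]-m['cx'])/f,(uv[1]-m['cy'])/f,1]); return p+d*(z-p[2])/d[2]
def proj(n,P):
    m,f,r,p=cam(n); c=r.T@(np.asarray(P,float)-p); return np.array([m['cx']+f*c[0]/c[2],m['cy']+f*c[1]/c[2]])
def shot(n,name):
    im=imaging.read_camera(n); cv2.imwrite('pics/'+name,im[:,:,::-1]); return im
E
python3 - <<'E'
from h import *
for n in ['scene','side','wrist']:
    print(n,imaging.camera_model(n)); shot(n,n+'0.png')
o=readout.get_obs();print(o)
Z=dict(large_center=.031,large_tip=.078,medium_center=.026,medium_grip=.068,medium_tip=.07,small_center=.024,small_grip=.065,small_tip=.067,tray=.0,wash_bottle=.1,sample_jar=.04,petri=.01,slide_box=.03)
for n in ['scene','side']:
  for t,z in Z.items():
    for d in imaging.cut_out(t,n)[:4]: print(n,t,round(d['conf'],2),np.round(d['centre']),d['mask'].sum(),np.round(at_z(n,d['centre'],z),3))
E
```

```text
pics
scene {'vfov': 42.83420431645421, 'cx': 319.77862521465784, 'cy': 241.97995423068133, 'xyz': array([ 1.4034926 , -0.6422839 ,  1.29299896]), 'orientation': array([-0.31485395,  0.83237539,  0.42865249, -0.15580513])}
side {'vfov': 45.448786168211754, 'cx': 318.204813529207, 'cy': 251.0701239917476, 'xyz': array([0.16576791, 0.93806729, 1.18760648]), 'orientation': array([ 0.07720603, -0.18169897,  0.91457601, -0.35295246])}
wrist {'vfov': 65.61654254345147, 'cx': 315.8895642054726, 'cy': 239.64881590547208, 'xyz': array([ 0.3606434 , -0.57455424,  0.3733031 ]), 'orientation': array([ 0.11422309,  0.84223593, -0.52193126, -0.07196859])}
{'t': 0.15, 'q': array([ 1.00188294,  0.47757637,  0.02236231,  1.55618478, -0.01150027,
        1.10930813, -0.08313898]), 'joint_vel': array([-0.00134871, -0.00133525,  0.00055644, -0.00409042, -0.0004489 ,
       -0.0002383 ,  0.00065786]), 'joint_torque': array([ 2.79152191e-03, -5.96921504e+01,  1.61015645e+00, -2.81490290e+01,
        1.26233182e-02,  6.59071491e-03,  1.06067176e-05]), 'eef_pos': array([ 0.29994883, -0.60420407,  0.23058878]
[... 2147 characters left out ...]

side medium_tip 0.66 [318. 153.] 811 [ 0.734 -0.376  0.07 ]
side medium_tip 0.56 [327. 259.] 1179 [0.54  0.022 0.07 ]
side small_center 0.65 [374. 198.] 601 [ 0.518 -0.293  0.024]
side small_grip 0.72 [372. 198.] 476 [ 0.509 -0.249  0.065]
side small_grip 0.22 [292. 343.] 3091 [0.52  0.287 0.065]
side small_tip 0.77 [378. 201.] 570 [ 0.491 -0.242  0.067]
side tray 0.84 [310. 364.] 4539 [0.475 0.287 0.   ]
side wash_bottle 0.69 [245. 415.] 1502 [0.526 0.503 0.1  ]
side sample_jar 0.6 [411. 158.] 545 [ 0.466 -0.502  0.04 ]
side sample_jar 0.19 [265. 214.] 1492 [ 0.782 -0.095  0.04 ]
side petri 0.79 [217. 286.] 949 [0.795 0.17  0.01 ]
side slide_box 0.72 [268. 215.] 1468 [ 0.778 -0.104  0.03 ]
```

View pics/scene0.png

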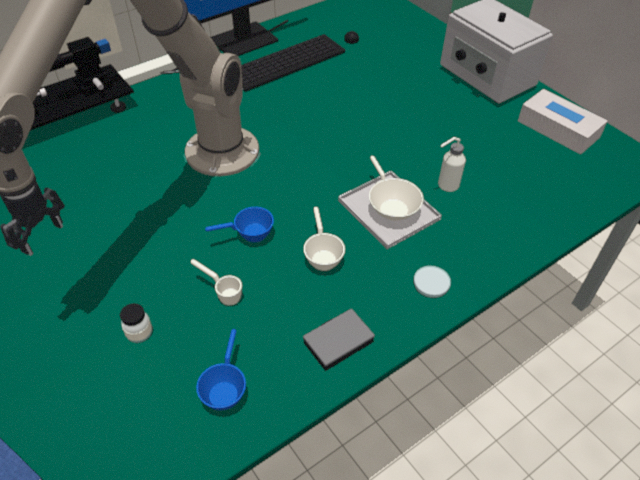

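View pics/side0.png

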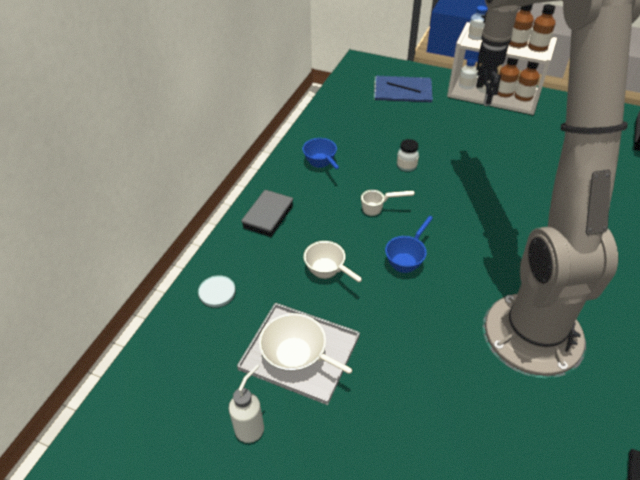

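Candidates for the medium dish are the white one at scene (324,252), a blue one at (254,224) and a blue one at (221,386). I choose the white one at (324,252), which is (325,260) in the side view. The small dish is at scene (228,290) and the large one is in the tray at (396,200). Next I fit the poses with a silhouette model in both views.

```bash
cat >> h.py <<'E'
from scipy.optimize import minimize
# rim r, foot r, height, tip radius, tip z
D=dict(large=(.078,.041,.056,.158,.075),medium=(.055,.034,.052,.130,.070),small=(.0335,.026,.048,.1135,.067))
def model(k,x,y,yaw,z0):
    rr,rf,h,tr,tz=D[k]; a=np.linspace(0,2*np.pi,40)[:-1]; c,s=np.cos(yaw),np.sin(yaw)
    ring=lambda r,z:np.c_[x+r*np.cos(a),y+r*np.sin(a),0*a+z0+z]
    bowl=np.r_[ring(rr,h),ring(rf,0)]
    P=lambda r,z,w:[x+c*r-s*w,y+s*r+c*w,z0+z]
    b=.006; r0=rr+.009; hs=np.array([P(r,z+dz,w) for r,z in((r0,h+.010),(tr+.003,tz)) for w in(-b,b) for dz in(0,)]+[P(r,z+dz,0) for r,z in((r0,h+.010),(tr,tz)) for dz in(-b,b)])
    st=np.array([P(rr-.002,h-.008+dz,w) for dz in(-b,b) for w in(-b,b)]+[P(r0,h+.010+dz,w) for dz in(-b,b) for w in(-b,b)])
    return bowl,hs,st
def render(n,k,p,z0):
    im=np.zeros((480,640),np.uint8); m,f,r,t=cam(n)
    big=np.zeros((1920,2560),np.uint8)
    for pts in model(k,*p,z0):
        c=(pts-t)@r; uv=np.c_[m['cx']+f*c[:,0]/c[:,2],m['cy']+f*c[:,1]/c[:,2]]
        cv2.fillConvexPoly(big,cv2.convexHull(np.round((uv+.5)*4).astype(np.int32)),255)
    return cv2.resize(big,(640,480),interpolation=cv2.INTER_AREA)/255.
def fit(k,z0,p0,masks):
    def cost(p): 
        return sum(np.abs(render(n,k,(p[0]/100,p[1]/100,p[2]/10),z0)-m).sum()/m.sum() for n,m in masks.items())
    best=None
    for yaw in p0[2]:
        s0=np.array([p0[0]*100,p0[1]*100,yaw*10])
        r=minimize(cost,s0,method='Nelder-Mead',options=dict(initial_simplex=[s0,s0+[1.5,0,0],s0+[0,1.5,0],s0+[0,0,3]],maxiter=90,xatol=.01,fatol=1e-3))
        if best is None or r.fun<best.fun: best=r
    return best.x/[100,100,10],best.fun
def pick(t,n,p,z):
    c=[d for d in imaging.cut_out(t,n) if np.hypot(*(at_z(n,d['centre'],z)-p)[:2])<.07]
    return c[0]['mask'].astype(float) if c else None
E
python3 - <<'E'
from h import *
for k,z0,p in(('large',.003,(.52,.27)),('medium',0,(.55,-.01)),('small',0,(.51,-.28))):
    ms={}
    for n in('scene','side'):
        imaging.read_camera(n) if k=='large' else 0
        m=pick(k+'_center',n,(*p,0),.04)
        if m is not None: ms[n]=m
    print(k,list(ms),*fit(k,z0,(*p,[3.0,4.0,-1.6,2.2]),ms))
    for n in ms: print([fit(k,z0,(*p,[3.0,4.0,-1.6,2.2]),{n:ms[n]})])
ms={}
t=imaging.cut_out('tray','side')[0]['mask'].astype(np.uint8)
c=max(cv2.findContours(t,0,2)[0],key=cv2.contourArea); q=cv2.boxPoints(cv2.minAreaRect(c)); print([np.round(at_z('side',v,.018)[:2],3) for v in q])
E
```

```text
large ['scene', 'side'] [0.52182249 0.27806272 2.9152952 ] 0.12035865256471584
[(array([0.51863223, 0.27670438, 2.90683001]), np.float64(0.04650126435352153))]
[(array([0.52404226, 0.27897799, 2.91952835]), np.float64(0.029699461648639302))]
medium ['scene', 'side'] [ 0.55568798 -0.00275595  2.35459542] 0.4617123290068747
[(array([ 0.55295155, -0.00294116,  2.68953002]), np.float64(0.04824812606606888))]
[(array([ 5.58790140e-01, -4.06431270e-04,  2.70198576e+00]), np.float64(0.06646349329205367))]
small ['scene', 'side'] [ 0.51460987 -0.27198805  3.49677611] 0.3090611525013282
[(array([ 0.51072586, -0.27256981,  3.50024647]), np.float64(0.09329520697167756))]
[(array([ 0.51605101, -0.26987263,  3.51458775]), np.float64(0.14322250639386186))]
[array([0.624, 0.375]), array([0.655, 0.152]), array([0.393, 0.172]), array([0.388, 0.381])]
```

Call:
drive_tool(
  series=[
    [0,0,0,7.4,0],
    [0,0,0,7.4,0],
    [0,0,0,7.4,0],
    [0,0,0,7.4,0],
    [0,0,0,7.4,0],
    [0,0,0,7.4,0],
    [0,0,0,7.5,0],
    [0,0,0,0,0],
  ],
)

```text
t: 2.7
eef_pos: [0.3003, -0.6045, 0.2313]
tool_rot: [0.0, 0.975, -0.221, -0.0]
contact_force: [0.4, 0.0, -0.5]
gripper_width: 0.502
grasp_force: 0.0
```

```bash
cat >> h.py <<'E'
def togo(target,hyaw=None,tool_to=None):
    """shift in tool axes (cm) to bring TCP to target; turn (deg about tool z) to bring tool x to world yaw tool_to"""
    o=readout.get_obs(); r=rot(o['tool_rot']); d=r.T@(np.asarray(target)-o['eef_pos'])*100
    yaw=np.degrees(np.arctan2(r[1,0],r[0,0]))
    print('t %.2f tcp'%o['t'],np.round(o['eef_pos'],4),'yaw %.1f'%yaw,'tilt',np.round(r[:,2],3),'q7 %.2f w %.3f g %.1f'%(o['q'][6],o['gripper_width'],o['grasp_force']))
    print('shift cm',np.round(d,2),'turn',None if tool_to is None else round((yaw-tool_to+180)%360-180,1))
E
python3 -c "
from h import *
togo([.455,.046,.20],tool_to=-25.5)"
```

```text
t 2.70 tcp [ 0.3003 -0.6045  0.2313] yaw -25.5 tilt [-0. -0. -1.] q7 -0.91 w 0.502 g 0.0
shift cm [-14.1  -65.36   3.12] turn -0.0
```

Call:
drive_tool(
  series=[
    [-0.9,-4.1,0,0,0],
    [-0.9,-4.1,0,0,0],
    [-0.9,-4.1,0,0,0],
    [-0.9,-4.1,0,0,0],
    [-0.9,-4.1,0,0,0],
    [-0.9,-4.1,0,0,0],
    [-0.9,-4.1,0,0,0],
    [-0.9,-4.1,0,0,0],
  ],
)

```text
t: 3.5
eef_pos: [0.3766, -0.276, 0.2316]
tool_rot: [0.0, 0.976, -0.219, 0.0]
contact_force: [0.9, 0.4, 0.7]
gripper_width: 0.5
grasp_force: 0.0
```

Call:
drive_tool(
  series=[
    [-0.9,-4.1,0.4,0,0],
    [-0.9,-4.1,0.4,0,0],
    [-0.9,-4.1,0.4,0,0],
    [-0.9,-4.1,0.4,0,0],
    [-0.9,-4.1,0.4,0,0],
    [-0.9,-4.1,0.4,0,0],
    [-0.9,-4.1,0.4,0,0],
    [0,0,0,0,0],
  ],
)

```text
t: 4.3
eef_pos: [0.4441, 0.0144, 0.2035]
tool_rot: [-0.001, 0.977, -0.215, 0.0]
contact_force: [-0.5, -1.2, 0.4]
gripper_width: 0.506
grasp_force: 0.0
```

```bash
python3 -c "
from h import *
togo([.455,.046,.20],tool_to=-25.5)
im=shot('wrist','w1.png')
m=pick('medium_center','wrist',(.556,-.002,0),.03)
print(cam('wrist')[3], fit('medium',0,(.556,-.002,[2.7]),{'wrist':m}) if m is not None else None)
"
```

```text
t 4.30 tcp [0.4441 0.0144 0.2035] yaw -24.8 tilt [ 0.001  0.002 -1.   ] q7 -2.21 w 0.506 g 0.0
shift cm [-0.34 -3.33  0.36] turn 0.7
[ 0.50437082 -0.01959729  0.34625749] (array([ 0.5567609 , -0.00767185,  2.68610876]), np.float64(0.024745973137030766))
```

View pics/w1.png

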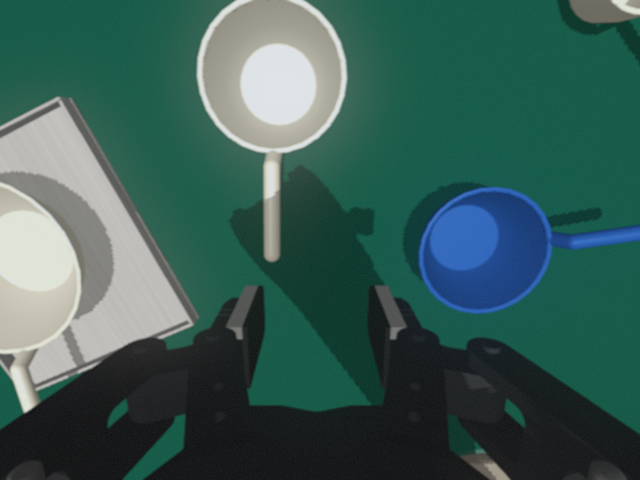

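The view is clear: the white medium dish has its rim centred at (272,75) and its handle tip at (272,258). The blue dish at (485,250) is not the one I want. The wrist fit agrees with the scene and side fits to within 5 mm.

```bash
python3 -c "
from h import *
togo([.4562,.0416,.10],tool_to=-26.1)"
```

```text
t 4.40 tcp [0.4431 0.0093 0.2033] yaw -25.2 tilt [ 0. -0. -1.] q7 -2.21 w 0.499 g 0.0
shift cm [-0.2  -3.48 10.33] turn 0.9
```

Call:
drive_tool(
  series=[
    [-0.1,-1.8,2,0.9,0],
    [-0.1,-1.7,2,0,0],
    [0,0,2,0,0],
    [0,0,2,0,0],
    [0,0,2,0,0],
    [0,0,0,0,0],
    [0,0,0,0,0],
  ],
  squeeze=100,
)

```text
t: 5.1
eef_pos: [0.4566, 0.0398, 0.1036]
tool_rot: [0.0, 0.973, -0.229, -0.0]
contact_force: [0.8, 0.1, 0.4]
gripper_width: 0.497
grasp_force: 0.0
```

```bash
python3 -c "
from h import *
togo([.4562,.0416,.048],tool_to=-26.1)
im=shot('wrist','w2.png')
m=pick('medium_center','wrist',(.556,-.005,0),.03)
print(fit('medium',0,(.556,-.005,[2.7]),{'wrist':m}) if m is not None else None)
"
```

```text
t 5.10 tcp [0.4566 0.0398 0.1036] yaw -26.4 tilt [-0.    -0.001 -1.   ] q7 -2.36 w 0.497 g 0.0
shift cm [-0.12 -0.15  5.56] turn -0.3
(array([ 5.59364864e-01, -9.54008232e-04,  2.69356991e+00]), np.float64(0.014797594651795613))
```

View pics/w2.png

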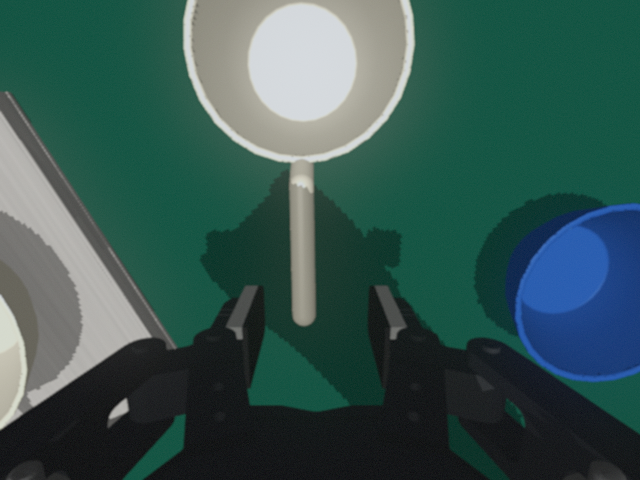

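The dish sits at (300,45) with its handle at column 302, just left of the finger midline (316). The first shot was taken while the arm was still settling, so I use this fit.

```bash
python3 -c "
from h import *
togo([.4585,.0472,.048],tool_to=-25.7)"
```

```text
t 5.20 tcp [0.4574 0.0404 0.1044] yaw -26.4 tilt [ 0.002 -0.    -1.   ] q7 -2.36 w 0.497 g 0.0
shift cm [-0.22 -0.66  5.64] turn -0.7
```

Call:
drive_tool(
  series=[
    [-0.2,-0.6,0,-0.7,0],
    [0,0,1.4,0,0],
    [0,0,1.4,0,0],
    [0,0,1.4,0,0],
    [0,0,1.4,0,0],
    [0,0,0,0,0],
    [0,0,0,0,0.5],
    [0,0,0,0,1],
  ],
  squeeze=100,
)

```text
t: 6.0
eef_pos: [0.4582, 0.0475, 0.0482]
tool_rot: [-0.0, 0.975, -0.222, 0.001]
contact_force: [0.6, -0.9, -0.8]
gripper_width: 0.169
grasp_force: 0.0
```

Call:
drive_tool(
  series=[
    [0,0,0,0,1],
    [0,0,0,0,1],
    [0,0,0,0,1],
    [0,0,0,0,1],
    [0,0,0,0,1],
  ],
  squeeze=100,
)

```text
t: 6.5
eef_pos: [0.4574, 0.0474, 0.0475]
tool_rot: [-0.0, 0.975, -0.222, -0.0]
contact_force: [-3.0, 1.6, 4.3]
gripper_width: 0.103
grasp_force: 97.8
```

Call:
drive_tool(
  series=[
    [0,0,-0.5,0,1],
    [0,0,-1,0,1],
    [0,0,-1.5,0,1],
    [0,0,-2,0,1],
    [0,0,-2,0,1],
    [0,0,-2,0,1],
    [0,0,-1,0,1],
    [0,0,0,0,1],
  ],
)

```text
t: 7.3
eef_pos: [0.4583, 0.0472, 0.1487]
tool_rot: [-0.0, 0.975, -0.223, 0.001]
contact_force: [0.9, -0.1, -2.3]
gripper_width: 0.111
grasp_force: 97.8
```

Call:
drive_tool(
  series=[
    [0,0,0,0,1],
    [0,0,0,0,1],
  ],
)

```text
t: 7.5
eef_pos: [0.4566, 0.047, 0.1463]
tool_rot: [0.0, 0.975, -0.222, -0.001]
contact_force: [0.8, 0.2, -1.8]
gripper_width: 0.107
grasp_force: 97.8
```

```bash
python3 -c "
from h import *
togo([.4585,.0472,.148],tool_to=-25.7)
im=shot('wrist','w3.png'); b=shot('side','s3.png'); 
p0=(.5594,-.001,0)
for n in('wrist','side','scene'):
    if n=='scene': imaging.read_camera(n)
    m=pick('medium_center',n,p0,.12)
    for z in(.09,.1,.11):
        if m is not None: print(n,z,fit('medium',z,(.5594,-.001,[2.7]),{n:m}))
u=proj('side',(.5,.02,.13)).astype(int); c=b[u[1]-60:u[1]+60,u[0]-80:u[0]+80]
cv2.imwrite('pics/c3.png',np.hstack([cv2.resize(im,(400,300)),cv2.resize(c,(400,300),interpolation=2)])[:,:,::-1])
"
```

```text
t 7.50 tcp [0.4566 0.047  0.1463] yaw -25.7 tilt [-0.002 -0.    -1.   ] q7 -2.33 w 0.107 g 97.8
shift cm [ 0.16 -0.1  -0.17] turn -0.0
wrist 0.09 (array([ 5.56260069e-01, -1.21456021e-03,  2.68689318e+00]), np.float64(0.038271151240802485))
wrist 0.1 (array([ 5.58053967e-01, -1.81822802e-03,  2.69025082e+00]), np.float64(0.04662383281819141))
wrist 0.11 (array([ 0.56009877, -0.00274127,  2.69278255]), np.float64(0.1040752999586264))
side 0.09 (array([ 0.56050874, -0.00529297,  2.71555429]), np.float64(0.20275496148155706))
side 0.1 (array([0.55682156, 0.00373149, 2.72529299]), np.float64(0.21519650357974934))
side 0.11 (array([0.55225237, 0.01253519, 2.46572943]), np.float64(0.24563372617043347))
scene 0.09 (array([5.47116018e-01, 1.51881742e-03, 2.68699200e+00]), np.float64(0.0930453431372549))
scene 0.1 (array([ 0.55532326, -0.00500021,  2.67792447]), np.float64(0.10170343137254903))
scene 0.11 (array([ 0.56267759, -0.01073454,  2.67546523]), np.float64(0.11292892156862747))
```

View pics/c3.png

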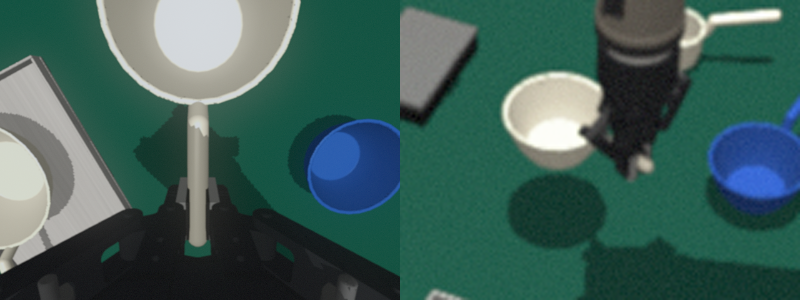

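The medium dish is held and roughly level. Next I raise it and move sideways so the wrist camera can also see the large dish.

Call:
drive_tool(
  series=[
    [-0.5,-1,-1,0,1],
    [-0.8,-1.5,-1.5,0,1],
    [-1,-1.5,-1.5,0,1],
    [-1,-1.5,-1.5,0,1],
    [-1,-1.5,-1.5,0,1],
    [-1,-1.5,-1,0,1],
    [-0.7,-1.5,0,0,1],
    [0,0,0,0,1],
  ],
)

```text
t: 8.6
eef_pos: [0.4466, 0.167, 0.2286]
tool_rot: [-0.001, 0.975, -0.22, 0.001]
contact_force: [-0.7, 0.2, -1.8]
gripper_width: 0.105
grasp_force: 97.8
```

Call:
drive_tool(
  series=[
    [0,0,0,0,1],
    [0,0,0,0,1],
    [0,0,0,0,1],
  ],
)

```text
t: 8.9
eef_pos: [0.4467, 0.1624, 0.2271]
tool_rot: [0.0, 0.975, -0.223, -0.0]
contact_force: [-0.1, 0.2, -1.3]
gripper_width: 0.103
grasp_force: 97.8
```

```bash
cat >> h.py <<'E'
def fit_roi(k,z0,p,n,m,roi,free=2):
    def cost(v):
        q=(v[0]/100,v[1]/100,p[2]); return np.abs(render(n,k,q,z0)-m)[roi].sum()/m[roi].sum()
    s0=np.array(p[:2])*100
    r=minimize(cost,s0,method='Nelder-Mead',options=dict(initial_simplex=[s0,s0+[1,0],s0+[0,1]],maxiter=80,xatol=.01,fatol=1e-3)); return r.x/100,r.fun
E
python3 -c "
from h import *
togo([.4585,.0472,.148],tool_to=-25.7)
im=shot('wrist','w4.png')
m=pick('large_center','wrist',(.5246,.2785,0),.03)
print(proj('wrist',(.5246,.2785,.059)),None if m is None else m.sum())
roi=np.zeros((480,640),bool); roi[:360]=1
if m is not None:
    print(fit_roi('large',.003,(.5246,.2785,2.915),'wrist',m,roi))
    c=im.copy(); c[m>0,0]=255; q=render('wrist','large',(.5246,.2785,2.915),.003); c[q>.5,2]=255
    cv2.imwrite('pics/w4o.png',c[:,:,::-1])
"
```

```text
t 8.90 tcp [0.4467 0.1624 0.2271] yaw -25.8 tilt [-0.    -0.001 -1.   ] q7 -2.56 w 0.103 g 97.8
shift cm [6.08 9.86 7.92] turn -0.1
[150.8339678  195.64355227] 27516.0
(array([0.52378004, 0.2781331 ]), np.float64(0.03436560261551924))
```

View pics/w4o.png

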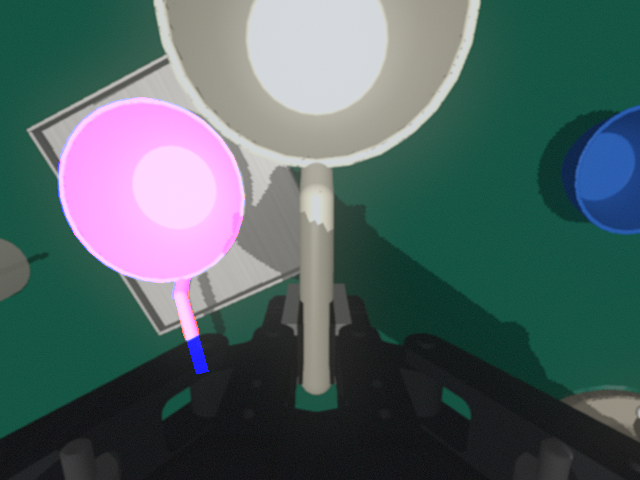

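The overlay fits: the large dish is at (0.524, 0.278) with its handle at 167°. Now I turn the medium so its handle points at 257°.

Call:
drive_tool(
  series=[
    [0,0,0,-5,1],
    [0,0,0,-7.8,1],
    [0,0,0,-7.8,1],
    [0,0,0,-7.8,1],
    [0,0,0,-7.8,1],
    [0,0,0,-7.8,1],
    [0,0,0,-7.8,1],
    [0,0,0,-7.8,1],
  ],
)

```text
t: 9.8
eef_pos: [0.4468, 0.1628, 0.2272]
tool_rot: [0.0, 0.956, 0.294, -0.0]
contact_force: [-0.1, 0.0, -2.2]
gripper_width: 0.109
grasp_force: 97.9
```

Call:
drive_tool(
  series=[
    [0,0,0,-7.8,1],
    [0,0,0,-7.8,1],
    [0,0,0,-7.8,1],
    [0,0,0,-7.8,1],
    [0,0,0,-7.8,1],
    [0,0,0,-4,1],
    [0,0,0,0,1],
    [0,0,0,0,1],
  ],
)

```text
t: 10.6
eef_pos: [0.4468, 0.1629, 0.2272]
tool_rot: [0.0, 0.784, 0.621, -0.0]
contact_force: [-0.2, 0.2, -2.1]
gripper_width: 0.104
grasp_force: 97.9
```

```bash
python3 -c "
from h import *
togo([.4987,.1684,.1275],tool_to=77)
"
```

```text
t 10.60 tcp [0.4468 0.1629 0.2272] yaw 76.7 tilt [-0. -0. -1.] q7 -0.82 w 0.104 g 97.9
shift cm [1.72 4.92 9.97] turn -0.3
```

Call:
drive_tool(
  series=[
    [0.4,1,1,-0.3,1],
    [0.5,1.5,2,0,1],
    [0.5,1.5,2,0,1],
    [0.3,0.9,2,0,1],
    [0,0,2,0,1],
    [0,0,1,0,1],
    [0,0,0,0,1],
    [0,0,0,0,1],
  ],
)

```text
t: 11.4
eef_pos: [0.4985, 0.1692, 0.1279]
tool_rot: [0.0, 0.782, 0.624, 0.0]
contact_force: [1.0, -0.0, -2.3]
gripper_width: 0.103
grasp_force: 97.8
```

```bash
python3 -c "
from h import *
o=readout.get_obs(); print(o['contact_force'])
imaging.read_camera('wrist')
togo([.4987,.1684,.0555],tool_to=77)
ds=imaging.cut_out('medium_center','wrist'); print([(round(d['conf'],2),np.round(d['centre']),d['mask'].sum()) for d in ds])
m=ds[0]['mask'].astype(float)
roi=np.zeros((480,640),bool); roi[:260]=1
for z in(.072,.076,.08): print(z,fit_roi('medium',z,(.524,.278,np.radians(257)),'wrist',m,roi))
"
```

```text
[ 1.02196774 -0.00764505 -2.33173398]
t 11.45 tcp [0.4988 0.1693 0.1283] yaw 77.2 tilt [ 0.001  0.    -1.   ] q7 -0.89 w 0.106 g 97.8
shift cm [-0.1   0.    7.28] turn 0.2
[(0.88, array([317.,  80.]), np.int64(48824))]
0.072 (array([0.52355542, 0.27669668]), np.float64(0.02461292291191662))
0.076 (array([0.52364161, 0.27721494]), np.float64(0.008484660125205346))
0.08 (array([0.5238272 , 0.27800354]), np.float64(0.016849703962746578))
```

The dish is centred to within 1 mm over the large one, so I lower it, slowing near the end.

Call:
drive_tool(
  series=[
    [0,0,1,0,1],
    [0,0,1.2,0,1],
    [0,0,1.2,0,1],
    [0,0,1.2,0,1],
    [0,0,1,0,1],
    [0,0,0.6,0,1],
    [0,0,0.3,0,1],
    [0,0,0,0,1],
  ],
)

```text
t: 12.3
eef_pos: [0.4982, 0.169, 0.0619]
tool_rot: [-0.0, 0.781, 0.624, -0.0]
contact_force: [0.5, -0.2, -2.0]
gripper_width: 0.104
grasp_force: 97.8
```

Call:
drive_tool(
  series=[
    [0,0,0.2,0,1],
    [0,0,0.2,0,1],
    [0,0,0,0,1],
    [0,0,0,0,1],
  ],
)

```text
t: 12.7
eef_pos: [0.4985, 0.1691, 0.0585]
tool_rot: [0.0, 0.782, 0.624, 0.0]
contact_force: [1.1, -0.2, -0.8]
gripper_width: 0.105
grasp_force: 97.8
```

Contact is beginning (the force went from -2.0 to -0.8 N). I continue in 1 mm steps.

Call:
drive_tool(
  series=[
    [0,0,0.1,0,1],
    [0,0,0.1,0,1],
    [0,0,0,0,1],
  ],
)

```text
t: 13.0
eef_pos: [0.4986, 0.1687, 0.0564]
tool_rot: [0.0, 0.782, 0.624, 0.0]
contact_force: [0.5, -2.3, 1.1]
gripper_width: 0.108
grasp_force: 98.0
```

Call:
drive_tool(
  series=[
    [0,0,0.1,0,1],
    [0,0,0,0,1],
  ],
)

```text
t: 13.2
eef_pos: [0.4985, 0.1682, 0.0556]
tool_rot: [0.0, 0.782, 0.624, -0.0]
contact_force: [-2.6, -3.4, 6.0]
gripper_width: 0.104
grasp_force: 98.3
```

Call:
drive_tool(
  series=[
    [0,0,0,0,1],
    [0,0,0,0,1],
    [0,0,0,0,0.7],
    [0,0,0,0,0.6],
    [0,0,0,0,0.4],
    [0,0,0,0,0.2],
    [0,0,0,0,0.1],
  ],
  squeeze=20,
)

```text
t: 13.9
eef_pos: [0.4983, 0.1692, 0.0552]
tool_rot: [-0.0, 0.781, 0.624, 0.0]
contact_force: [-0.3, 0.2, 0.7]
gripper_width: 0.451
grasp_force: 0.0
```

Call:
drive_tool(
  series=[
    [0,0,-1,0,0.1],
    [0,0,-2,0,0.1],
    [0,0,-3,0,0.1],
    [0,0,-3,0,0],
    [0,0,-3,0,0],
    [0,0,-3,0,0],
    [0,0,0,0,0],
    [0,0,0,0,0],
  ],
)

```text
t: 14.7
eef_pos: [0.4986, 0.1691, 0.2063]
tool_rot: [0.0, 0.782, 0.624, 0.001]
contact_force: [-0.4, 0.2, -0.9]
gripper_width: 0.503
grasp_force: 0.0
```

```bash
python3 -c "
from h import *
imaging.read_camera('wrist')
togo([.425,-.305,.2],tool_to=21)
im=shot('wrist','w5.png')
ds=imaging.cut_out('medium_center','wrist'); 
m=ds[0]['mask'].astype(float); print(ds[0]['conf'],m.sum())
for z in(.008,.012,.016): print(z,fit('medium',z,(.524,.278,[np.radians(257)]),{'wrist':m}))
"
```

```text
t 14.75 tcp [0.4979 0.1688 0.2052] yaw 77.2 tilt [-0. -0. -1.] q7 -0.83 w 0.495 g 0.0
shift cm [-47.81   3.38   0.54] turn 56.2
0.82 20752.0
0.008 (array([0.52402371, 0.27745056, 4.4740114 ]), np.float64(0.040820823317761955))
0.012 (array([0.52391834, 0.27652586, 4.47236181]), np.float64(0.04872726654270035))
0.016 (array([0.52331511, 0.27771162, 4.48396542]), np.float64(0.06257747894840279))
```

View pics/w5.png

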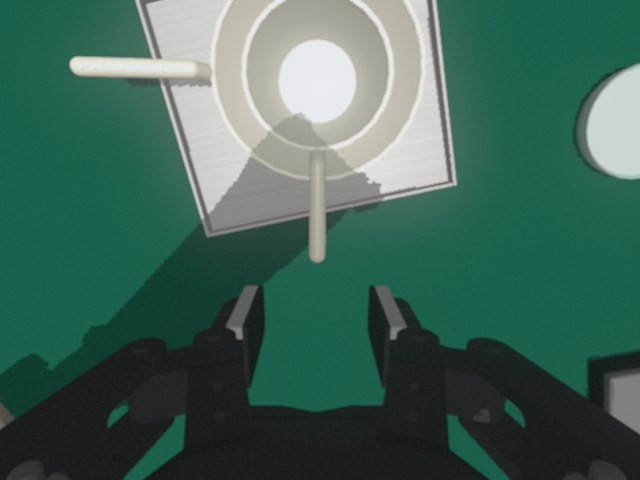

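The medium is home and concentric at (318,75), with its handle tip at (318,258) and the large handle tip at (75,65), about 90° apart. Next is the small dish.

Call:
drive_tool(
  series=[
    [0,0,0,8,0],
    [0,0,0,8,0],
    [0,0,0,8,0],
    [0,0,0,8,0],
    [0,0,0,8,0],
    [0,0,0,8,0],
    [0,0,0,8.2,0],
  ],
)

```text
t: 15.55
eef_pos: [0.4976, 0.1687, 0.204]
tool_rot: [0.0, 0.984, 0.179, -0.001]
contact_force: [-0.2, -0.4, 0.4]
gripper_width: 0.501
grasp_force: 0.0
```

Call:
drive_tool(
  series=[
    [-1.9,3.2,0,0,0],
    [-1.9,3.2,0,0,0],
    [-1.9,3.2,0,0,0],
    [-1.9,3.2,0,0,0],
    [-1.9,3.2,0,0,0],
    [-1.9,3.2,0,0,0],
    [-1.9,3.2,0,0,0],
    [-1.9,3.2,0,0,0],
  ],
)

```text
t: 16.35
eef_pos: [0.447, -0.1257, 0.2044]
tool_rot: [-0.0, 0.983, 0.182, -0.001]
contact_force: [1.5, -0.7, -0.4]
gripper_width: 0.503
grasp_force: 0.0
```

Call:
drive_tool(
  series=[
    [-1.9,3.2,1,0,0],
    [-1.9,3.2,2,0,0],
    [-1.9,3.2,2,0,0],
    [-1.9,3.2,2,0,0],
    [-1,3.2,2,0,0],
    [0,0,0,0,0],
    [0,0,0,0,0],
    [0,0,0,0,0],
  ],
)

```text
t: 17.15
eef_pos: [0.4254, -0.3034, 0.1151]
tool_rot: [-0.001, 0.983, 0.183, -0.0]
contact_force: [-0.4, 0.5, 1.0]
gripper_width: 0.5
grasp_force: 0.0
```

```bash
python3 -c "
from h import *
im=shot('wrist','w6.png')
togo([.425,-.305,.047],tool_to=21)
ds=imaging.cut_out('small_center','wrist'); 
for d in ds[:2]:
  m=d['mask'].astype(float); print(d['conf'],m.sum(),d['centre'])
  p,e=fit('small',0,(.516,-.271,[3.51]),{'wrist':m}); print(p,np.degrees(p[2]),e)
  print(p[:2]+.0955*np.array([np.cos(p[2]),np.sin(p[2])]))
"
```

```text
t 17.20 tcp [ 0.4257 -0.3033  0.1155] yaw 21.1 tilt [ 0.     0.001 -1.   ] q7 -0.72 w 0.496 g 0.0
shift cm [-0.13  0.14  6.85] turn 0.1
0.91 17220.0 [320.3, 95.3]
[ 0.51569344 -0.27146725  3.50607357] 200.88321820162517 0.02797863860991551
[ 0.42646694 -0.30550959]
```

View pics/w6.png

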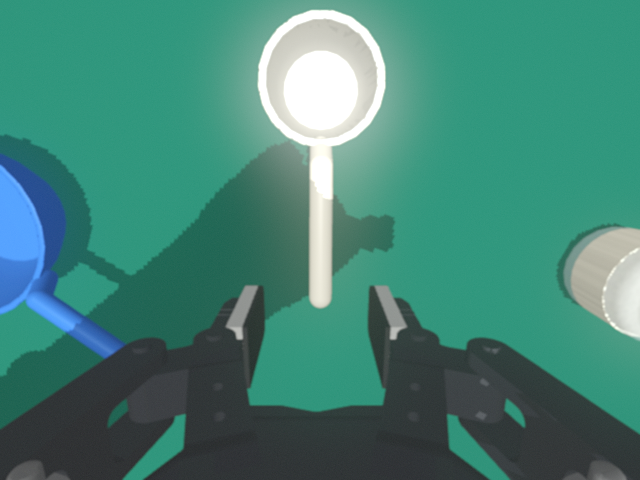

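The small dish at (321,80) and its handle at (320,230) are centred between the fingers. The blue dish to the left and the jar to the right are clear.

Call:
drive_tool(
  series=[
    [0,0.2,1,0,0],
    [0,0,1.5,0,0],
    [0,0,1.5,0,0],
    [0,0,1.5,0,0],
    [0,0,1.4,0,0],
    [0,0,0,0,0],
    [0,0,0,0,0.5],
    [0,0,0,0,1],
  ],
  squeeze=80,
)

```text
t: 18.05
eef_pos: [0.4265, -0.3067, 0.0469]
tool_rot: [0.0, 0.983, 0.182, 0.0]
contact_force: [0.3, -0.3, -0.1]
gripper_width: 0.168
grasp_force: 0.0
```

Call:
drive_tool(
  series=[
    [0,0,0,0,1],
    [0,0,0,0,1],
    [0,0,0,0,1],
    [0,0,0,0,1],
    [0,0,0,0,1],
  ],
)

```text
t: 18.55
eef_pos: [0.426, -0.3068, 0.0465]
tool_rot: [0.0, 0.983, 0.182, 0.0]
contact_force: [-0.6, 0.4, 1.9]
gripper_width: 0.11
grasp_force: 78.1
```

Call:
drive_tool(
  series=[
    [0,0,-0.5,0,1],
    [0,0,-1,0,1],
    [0,0,-1.5,0,1],
    [0,0,-2,0,1],
    [0,0,-3,0,1],
    [0,0,-3,0,1],
    [0,0,-3,0,1],
    [0,0,-2,0,1],
  ],
)

```text
t: 19.35
eef_pos: [0.4264, -0.3068, 0.2092]
tool_rot: [0.001, 0.983, 0.182, 0.001]
contact_force: [-0.2, 0.3, -1.0]
gripper_width: 0.113
grasp_force: 78.1
```

```bash
python3 -c "
from h import *
import math
a=math.radians(-13)
togo([.524-.0955*math.cos(a)*-1,.2775+.0955*math.sin(a),.2],tool_to=167)"
```

```text
t 19.35 tcp [ 0.4264 -0.3068  0.2092] yaw 21.0 tilt [ 0.002 -0.001 -1.   ] q7 -0.71 w 0.113 g 78.1
shift cm [ 37.97 -45.71   0.89] turn -146.0
```

Call:
drive_tool(
  series=[
    [0,0,0,-6,1],
    [0,0,0,-8,1],
    [0,0,0,-8,1],
    [0,0,0,-8,1],
    [0,0,0,-8,1],
    [0,0,0,-8,1],
    [0,0,0,-8,1],
    [0,0,0,-8,1],
  ],
)

```text
t: 20.15
eef_pos: [0.4257, -0.3064, 0.2069]
tool_rot: [0.0, 0.747, 0.665, -0.0]
contact_force: [-0.1, 0.5, -0.6]
gripper_width: 0.108
grasp_force: 78.1
```

Call:
drive_tool(
  series=[
    [0,0,0,-8,1],
    [0,0,0,-8,1],
    [0,0,0,-8,1],
    [0,0,0,-8,1],
    [0,0,0,-8,1],
    [0,0,0,-8,1],
    [0,0,0,-8,1],
    [0,0,0,-8,1],
  ],
)

```text
t: 20.95
eef_pos: [0.4257, -0.3065, 0.2069]
tool_rot: [0.0, 0.281, 0.96, -0.0]
contact_force: [0.2, -0.4, -1.0]
gripper_width: 0.11
grasp_force: 78.1
```

Call:
drive_tool(
  series=[
    [0,0,0,-8,1],
    [0,0,0,-8,1],
    [0,0,0,-4,1],
    [0,0,0,0,1],
    [-0.2,1.5,0,0,1],
    [-0.3,3,0,0,1],
    [-0.3,3,0,0,1],
    [-0.3,3,0,0,1],
  ],
)

```text
t: 21.75
eef_pos: [0.4607, -0.2043, 0.2066]
tool_rot: [0.0, 0.114, 0.993, 0.0]
contact_force: [-0.2, 0.1, -0.5]
gripper_width: 0.11
grasp_force: 78.1
```

Call:
drive_tool(
  series=[
    [-0.4,3.6,0,0,1],
    [-0.4,3.6,0,0,1],
    [-0.4,3.6,0,0,1],
    [-0.4,3.6,0,0,1],
    [-0.4,3.6,0,0,1],
    [-0.4,3.6,0,0,1],
    [-0.4,3.6,0,0,1],
    [-0.4,3.6,0,0,1],
  ],
)

```text
t: 22.55
eef_pos: [0.5561, 0.0694, 0.2066]
tool_rot: [0.0, 0.114, 0.994, -0.0]
contact_force: [-0.3, 0.3, -0.9]
gripper_width: 0.109
grasp_force: 78.1
```

```bash
python3 -c "
from h import *
togo([.617,.256,.15],tool_to=167)"
```

```text
t 22.55 tcp [0.5561 0.0694 0.2066] yaw 166.9 tilt [ 0. -0. -1.] q7 0.88 w 0.109 g 78.1
shift cm [-1.72 19.55  5.66] turn -0.1
```

Call:
drive_tool(
  series=[
    [-0.3,3,0,0,1],
    [-0.3,3,0,0,1],
    [-0.3,3,0,0,1],
    [-0.3,3,1,0,1],
    [-0.3,3,1.5,0,1],
    [-0.2,3,1.5,0,1],
    [-0.1,1.6,1.6,0,1],
    [0,0,0,0,1],
  ],
)

```text
t: 23.35
eef_pos: [0.6152, 0.2577, 0.1481]
tool_rot: [-0.002, 0.111, 0.994, 0.0]
contact_force: [-0.5, 1.1, -0.9]
gripper_width: 0.103
grasp_force: 78.1
```

Call:
drive_tool(
  series=[
    [0,0,0,0,1],
    [0,0,0,0,1],
    [0,0,0,0,1],
  ],
)

```text
t: 23.65
eef_pos: [0.6184, 0.2526, 0.1514]
tool_rot: [0.001, 0.114, 0.993, -0.0]
contact_force: [0.1, -0.5, -0.5]
gripper_width: 0.111
grasp_force: 78.1
```

```bash
python3 -c "
from h import *
im=shot('wrist','w7.png')
togo([.618,.256,.06],tool_to=167)
ds=imaging.cut_out('small_center','wrist'); print([(round(d['conf'],2),np.round(d['centre']),d['mask'].sum()) for d in ds])
m=ds[0]['mask'].astype(float)
roi=np.zeros((480,640),bool); roi[:260]=1
for z in(.098,.102,.106): print(z,fit_roi('small',z,(.524,.2775,np.radians(347)),'wrist',m,roi))
for t,k,z,yw in(('medium_center','medium',.008,256.5),('large_center','large',.003,167)):
  for d in imaging.cut_out(t,'wrist')[:3]: print(t,round(d['conf'],2),np.round(d['centre']),d['mask'].sum())
"
```

```text
t 23.70 tcp [0.6184 0.2527 0.1513] yaw 166.9 tilt [ 0.001 -0.    -1.   ] q7 0.57 w 0.113 g 78.1
shift cm [0.12 0.32 9.13] turn -0.1
[(0.85, array([316.,  86.]), np.int64(31229)), (0.24, array([231.,  92.]), np.int64(7666))]
0.098 (array([0.52506403, 0.273795  ]), np.float64(0.023178279408929567))
0.102 (array([0.52474918, 0.27381489]), np.float64(0.012693498452012383))
0.106 (array([0.52436281, 0.27405022]), np.float64(0.0351374760430488))
medium_center 0.56 [229.  91.] 7680
large_center 0.7 [388. 146.] 16192
```

View pics/w7.png

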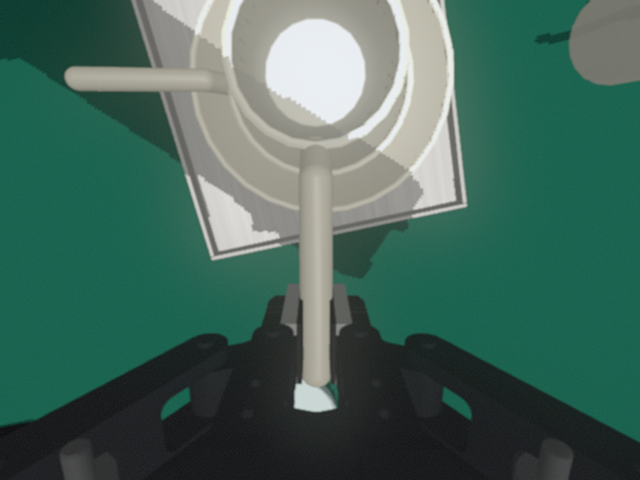

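The small dish hangs above the nest about 4 mm off in y. The medium handle is at (75,78), 90° to the left, and the bottle is clear at the top right. I correct the offset and lower.

Call:
drive_tool(
  series=[
    [0.1,0.35,1,0,1],
    [0,0,1.5,0,1],
    [0,0,1.5,0,1],
    [0,0,1.5,0,1],
    [0,0,1.4,0,1],
    [0,0,1,0,1],
    [0,0,0.4,0,1],
    [0,0,0,0,1],
  ],
)

```text
t: 24.65
eef_pos: [0.6174, 0.2572, 0.0666]
tool_rot: [-0.0, 0.113, 0.994, -0.0]
contact_force: [-0.0, -1.1, -1.4]
gripper_width: 0.112
grasp_force: 78.1
```

Call:
drive_tool(
  series=[
    [0,0,0.2,0,1],
    [0,0,0.1,0,1],
    [0,0,0.1,0,1],
    [0,0,0,0,1],
    [0,0,0,0,1],
  ],
)

```text
t: 25.15
eef_pos: [0.6178, 0.2573, 0.0635]
tool_rot: [0.0, 0.113, 0.994, 0.0]
contact_force: [0.1, -0.9, -1.0]
gripper_width: 0.106
grasp_force: 78.1
```

Call:
drive_tool(
  series=[
    [0,0,0.1,0,1],
    [0,0,0.1,0,1],
    [0,0,0,0,1],
  ],
)

```text
t: 25.45
eef_pos: [0.6176, 0.2573, 0.0611]
tool_rot: [-0.0, 0.113, 0.994, -0.0]
contact_force: [-0.0, -0.1, -0.0]
gripper_width: 0.105
grasp_force: 78.1
```

Call:
drive_tool(
  series=[
    [0,0,0.1,0,1],
    [0,0,0,0,1],
  ],
)

```text
t: 25.65
eef_pos: [0.6178, 0.2572, 0.0603]
tool_rot: [0.0, 0.113, 0.994, 0.0]
contact_force: [0.3, -0.1, -0.3]
gripper_width: 0.111
grasp_force: 78.1
```

Call:
drive_tool(
  series=[
    [0,0,0.1,0,1],
    [0,0,0,0,1],
  ],
)

```text
t: 25.85
eef_pos: [0.6183, 0.2572, 0.0597]
tool_rot: [0.001, 0.113, 0.994, 0.0]
contact_force: [1.0, -1.2, 2.3]
gripper_width: 0.112
grasp_force: 78.2
```

It has touched down at the expected height (0.0597 m), so I release and retreat upwards.

Call:
drive_tool(
  series=[
    [0,0,0,0,1],
    [0,0,0,0,1],
    [0,0,0,0,0.7],
    [0,0,0,0,0.6],
    [0,0,0,0,0.4],
    [0,0,0,0,0.2],
    [0,0,0,0,0.1],
  ],
  squeeze=20,
)

```text
t: 26.55
eef_pos: [0.6175, 0.2574, 0.0591]
tool_rot: [-0.0, 0.113, 0.994, -0.0]
contact_force: [-0.7, 1.1, 0.1]
gripper_width: 0.45
grasp_force: 0.0
```

Call:
drive_tool(
  series=[
    [0,0,-1,0,0.1],
    [0,0,-2,0,0.1],
    [0,0,-3,0,0.1],
    [0,0,-3,0,0],
    [0,0,-3,0,0],
    [0,0,-3,0,0],
    [0,0,0,0,0],
    [0,0,0,0,0],
  ],
)

```text
t: 27.35
eef_pos: [0.618, 0.2575, 0.2107]
tool_rot: [0.001, 0.113, 0.994, 0.0]
contact_force: [-0.4, -1.0, 0.3]
gripper_width: 0.5
grasp_force: 0.0
```

```bash
python3 -c "
from h import *
im=shot('wrist','w8.png'); b=shot('side','s8.png')
togo([.618,.256,.2],tool_to=167)
ds=imaging.cut_out('small_center','wrist'); m=ds[0]['mask'].astype(float); print(ds[0]['conf'],m.sum(),ds[0]['centre'])
for z in(.009,.013,.017,.022): print(z,fit('small',z,(.524,.2775,[np.radians(347)]),{'wrist':m}))
c=b[250:420,190:416]
cv2.imwrite('pics/c8.png',np.hstack([cv2.resize(im,(400,300)),cv2.resize(c,(400,300),interpolation=2)])[:,:,::-1])
"
```

```text
t 27.45 tcp [0.6171 0.2568 0.2085] yaw 167.0 tilt [-0.001 -0.001 -1.   ] q7 0.59 w 0.496 g 0.0
shift cm [-0.1  -0.06  0.85] turn -0.0
0.77 8509.0 [314.8, 106.0]
0.009 (array([0.52246476, 0.27678512, 6.05905946]), np.float64(0.02865201551298625))
0.013 (array([0.523361  , 0.27649409, 6.05946584]), np.float64(0.045238375053864535))
0.017 (array([0.52341489, 0.27684129, 6.05601974]), np.float64(0.07220129090536202))
0.022 (array([0.52470025, 0.27621015, 6.05978337]), np.float64(0.10700918750388862))
```

View pics/c8.png

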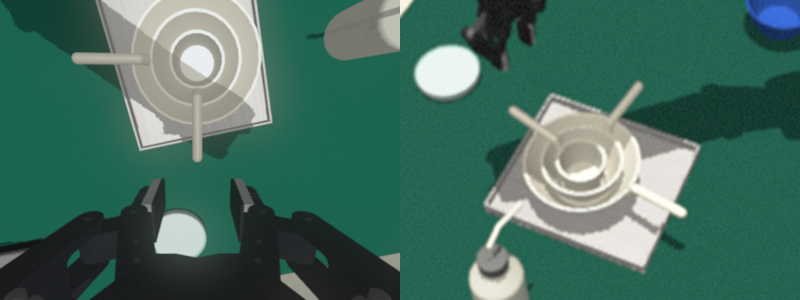

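The three dishes are nested concentrically, level and home. Their handles lie about 90° apart, and the bottle, Petri dish and blue dish are unmoved. The gripper is clear.

```bash
python3 -c "
from h import *
print(hand_in())"
```

```text
the job is handed in; nothing more can be done
None
```

The three dishes stand nested in the tray, each home on the floor of the one below as far as the final pictures show, with the handles about 90° apart; the job was handed in at about 27.5 s.

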